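Prop the shaker's guard cover and set its knob

TASK

The specimen shaker on the table has to run at full speed for the class. Push the wooden block, lying lengthwise, under the flip-up guard cover along the yellow-striped lane until the block stands against the hinge and props the cover nearly upright; let go of the block, and then turn the black knob clockwise all the way to its end stop. Leave the block in place holding the cover open, the knob at its stop, and do not disturb the two stones and the roll of tape beside the shaker.

Things in the scene. Friction and masses are not known exactly. Their poses are not given: they have to be found in the camera images.
- console: Grey case of the specimen shaker, fixed, 260 (x) by 300 mm (y), flat deck 40 mm above the table. Origin: centre of its underside; +x to the back (aluminium platform, at most 80 mm high), -x to the open front. Deck free from x = -130 to +60 mm; upright cheeks 6 mm thick, wedge-shaped, up to 47 mm above the deck, at y = +/-146 mm.
- cover_hinge (a point): Middle of the cover's hinge line, which runs along the case's y at x = +60 mm, 6 mm above the deck; a steel hinge barrel 8 mm thick runs along it and stops anything pushed along the deck. Axes as the case's.
- cover (a joint): Angle of the clear, yellow-rimmed cover (150 mm from hinge to free edge, 288 mm wide, 4 to 6 mm thick, 0.1 kg). 0 = shut: it slopes up from the hinge to the front edge at 0.35 rad, leaving a gap of about 54 mm over the deck there. Grows as it opens; stop at 1.15 rad (86 degrees above level). Spring and weight shut it unless propped; about 1 N at the edge lifts it.
- cover_edge (a point): Middle of the cover's free edge, moves with the cover; shut, it lies at about x = -83 mm in the case's frame, 58 mm above the deck.
- prop_lane (a point): Point on the deck directly below the hinge line (case x = +60 mm, y = -60 mm), the inner end of the lane for the block, which runs from here to the front along the case's -x between two yellow stripes 46 mm apart. Axes as the case's.
- prop_block: Loose wooden block, red band near each end, rubber foot, 130 (x) by 40 (y) by 50 mm high, 0.3 kg, standing on the table. Origin: centre of its underside; either end may lead. Pushed along the deck its leading top edge lifts the cover: with the leading end 10 mm from the hinge line joint cover reads about 1.0 rad.
- knob_axis (a point): Point on the knob's axis at deck height (case x = -45 mm, y = +55 mm, 105 mm before the hinge line). The knob is black, round, fluted, 48 mm across, its top 31 mm above the deck. Axes as the case's.
- knob (a joint): Turn of the knob, growing clockwise seen from above; the firm end stop is at 2.4 rad, where the white line points to the green dot. It starts between 0 and 0.4 rad, turns with light friction (0.06 N m), and stays where it is left.
- tape_roll: Bystander: roll of masking tape, 67 mm across, 18 mm high, loose, left of the shaker. Origin at the centre of its underside.
- ore_green: Bystander: reddish stone with green stains, 44 x 62 x 40 mm, loose, right of the shaker towards its back. Origin at the centre of its underside.
- gabbro_dark: Bystander: dark grey stone, 52 x 74 x 47 mm, loose, left of the shaker towards its front. Origin at the centre of its underside.
Mind the look-alikes: they are no part of the job. Several things look just like the prop_block: the one meant starts farthest from the robot's base.

How it is judged:
By the outcome, as a careful person would: the job done as asked, in the order asked, and still so for the second after the job is handed in, with the robot touching nothing.
It also fails if it takes over 72 s, if anything falls off the work surface, if the arm or the gripper's body presses on something with over 40 N, if the wrist force passes 120 N, or if a joint passes its speed limit or range.

ROBOT

A 7-joint arm with a two-finger parallel gripper is mounted at the origin on a cart in front of the work surface, level with it; the furniture and walls round the work are solid. World frame = base frame: x ahead of the robot, y to its left, z up, the work surface at z = 0. Lengths are in mm, angles in rad, forces in N, time in s.
With the tool pointing down it reaches from about 350 to 900 mm from the base axis. Payload 8.1 kg.
Tool frame: the origin (TCP) lies at the very end of the fingers, on their centre line; the grasp point (between the pads) lies 19 mm behind it; y points along the fingers, x is the direction in which the jaws open and shut, and the axes are right-handed (so a half turn about y gives the same grasp; the last joint's range is limited). The gripper opens to 85 mm and grips with 20 to 120 N. Pads are 22 mm wide; open, the fingers measure 114 mm over their backs; the gripper's body (76 mm by 85 mm) begins 54 mm behind the grasp point. The pads swing forward as they close: fully open they stand 13 mm farther back than shut.
Start: joints at [-1.424, 0.434, 0.025, 1.573, -0.012, 1.134, -0.075], TCP at [154.533, 605.608, 231.323] pointing down, gripper open.
Joint ranges: [-2.62, 2.62], [-0.44, 2.09], [-1.27, 1.32], [0.08, 2.57], [-1.32, 4.46], [0.12, 2], [-2.74, 2.74]. Speed limits (rad/s): [2.22, 2.22, 3.01, 3.01, 3.14, 3.14, 3.14].

INTERFACE

Orientations are given as [roll, pitch, yaw] about the fixed x, y, z axes, in that order (R = Rz(yaw) Ry(pitch) Rx(roll)).
In Python, from bench import bot gives the robot as it stands. The module is installed in compiled form; this text tells all that it offers.
- The arm moves only by the tool send_rows, never from a script. Its argument "increments" is text: rows parted by semicolons, each of 5 numbers parted by spaces: the opening, from 0 (shut) to 1 (fully open), then the shift along the world's x, y, z in m, then the turn about the world's z in rad. In form: hand dx dy dz spin; .... A call has 1 to 12 rows; each row shifts and turns the commanded pose from where the row before left it; what a row does not reach is not made up. A row lasts 1/8 s, in which the tool goes at most 62.5 mm and 10.7 degrees, less where a joint would pass 70% of its speed; a pose out of reach is approached as far as the arm can. A call with a gripper value outside its range is refused whole. The fingers move at their own pace and stop on an object; "force" is the grip in N (left out, the last holds). Time passes only in rows, so rows that do not move let the fingers close. It gives the time, the measured TCP pose, the force and the opening at its end, in the units of the state.
- bot.read_state(): the state, without advancing time (a new reading comes with each control period).
- bot.camera(name): name is "scene" or "top" or "wrist"; returns the picture (400x640x3 uint8, blue, green, red); there is no depth.
- bot.camera_model(name): a dict with "fx", "fy", "cx", "cy" (pixels), "origin" and "attitude" of the camera in the world. Camera axes: x right, y up, looking along -z (the intrinsics and any distortion apply to the point x, -y, -z); pixel columns grow to the right and rows downward; lengths in mm; the calibration is good to about 2 mm. A picture is of the moment at which its call begins: read the wrist's pose just before it. camera_model takes no time and is no camera call; for the wrist camera it gives the pose at the moment of the call.
- bot.finish_job(): hands the job in, once; it reports no verdict.
Trained networks look in the newest picture that a camera, given by its name, has taken for a name from the list of things; names that differ only in an ending like _2 or _b are one class to them, and where a whole thing is asked for, a point or a joint stands for the part that bears it (a point fixed in the world has none). Each returns a list of dicts, best first, with "score" (0 to 1); they miss things now and then, are a little off and sometimes report something else, mostly with a low value. They report only what shows in the picture. A call takes as long as a camera call. They do not tell look-alikes from the thing itself.
- bot.silhouettes(camera, query): "pixels" (400x640 bool, what is visible of it) and "point" ([column, row] in pixels, amid what is visible of it).
- bot.landmark_of(camera, query): "point" ([column, row] in pixels: a listed point, or the origin of a listed thing).
The state is a dict: "t": time; "joint_positions": joint angles; "joint_vel": joint speeds; "joint_torque": joint torques, N m; "tcp_pos": TCP position; "eef_rot": TCP orientation; "contact_force": force on the tool from outside, world axes, zero at the start; "ft_torque": the same for the moment, N m; "width": finger opening in mm.
Only numpy, scipy, OpenCV 4.12 (cv2) and the standard library are available. Lean on these libraries where they do the work, as an engineer would, in place of code of your own. Each camera call takes 0.05 s, during which the arm holds its last target.

## Working session

There is one attempt and no reset: what is moved stays moved. The work goes in short steps, Python scripts to look and compute and a tool call to move; the robot and the scene stay as the last step left them, time stands still between calls to the robot, and variables do not carry over. Pictures are saved under pics/ and viewed, and the job is handed in when it is done.

Besides the shell and the picture viewer there is one more tool, called after "Emit:" as a command line: name --argument value ..., lists and objects as JSON in quotes. send_rows: Moves the arm, as the interface text tells. Its arguments: {"type":"object","properties":{"increments":{"type":"string"},"force":{"type":"number"}},"required":["increments"]}

```bash
mkdir -p pics; python3 - <<'E'
from bench import bot
import cv2
s=bot.read_state(); print(s)
for c in ("scene","top","wrist"):
    m=bot.camera_model(c); print(c,m)
    cv2.imwrite(f"pics/{c}0.png",bot.camera(c))
E
```

```text
{'t': 0.0, 'joint_positions': array([-1.42363838,  0.43520015,  0.02497865,  1.57409632, -0.01163078,
        1.13399496, -0.07510715]), 'joint_vel': array([-0.00027987, -0.00025626, -0.00141589, -0.00084201, -0.00167362,
       -0.00072031, -0.00044421]), 'joint_torque': array([-2.30430987e-04, -6.70462704e+01,  1.02524623e+00, -3.16204369e+01,
        1.56315631e-02,  1.25167484e-02,  8.43700917e-06]), 'tcp_pos': array([154.4046004 , 605.10726512, 230.54050482]), 'eef_rot': array([-1.57091174e+00,  1.54923797e-03,  1.32094314e+00]), 'contact_force': array([ 0.30008898, -0.5105402 , -0.35266277]), 'ft_torque': array([-0.00096457, -0.0398371 , -0.02115243]), 'width': 85.14074617092687}
scene {'fx': 398.24048053985234, 'fy': 398.24048053985234, 'cx': 325.76042652448876, 'cy': 200.52785250820887, 'origin': array([  22.73244381, -806.72336604,  652.93991477]), 'attitude': array([ 1.06379482, -0.02008972, -0.6334682 ])}
top {'fx': 410.3138121423261, 'fy': 410.3138121423261, 'cx': 319.7673409249941, 'cy': 191.97466743724235, 'origin': array([ 456.37368749,   -9.92015264, 1269.55055197]), 'attitude': array([ 0.13114767, -0.00990899, -1.54143829])}
wrist {'fx': 353.1484286855261, 'fy': 353.1484286855261, 'cx': 326.5761594173046, 'cy': 201.56179560468, 'origin': array([ 74.13844413, 625.82876047, 373.45118062]), 'attitude': array([-3.33186451e-01,  9.61554666e-04,  1.32042723e+00])}
```

View pics/scene0.png

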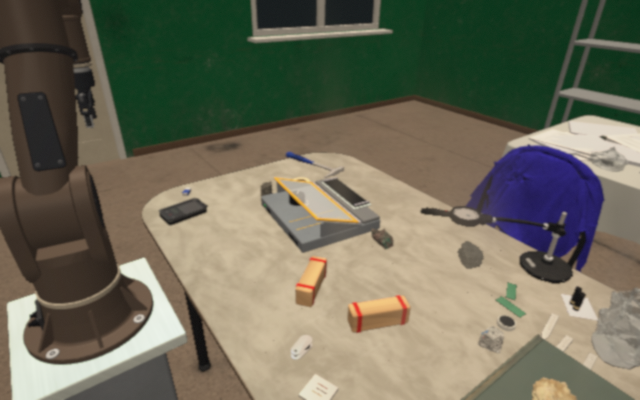

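View pics/top0.png

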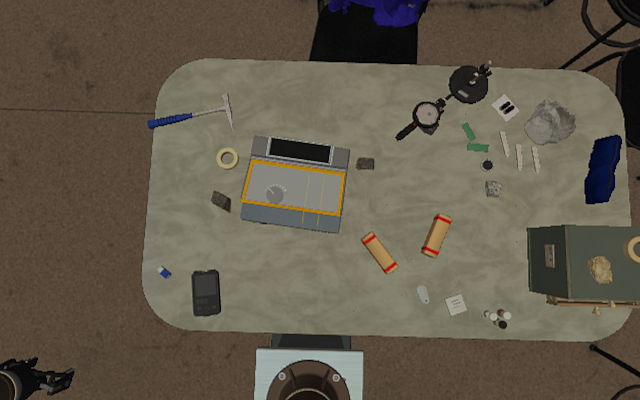

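View pics/wrist0.png

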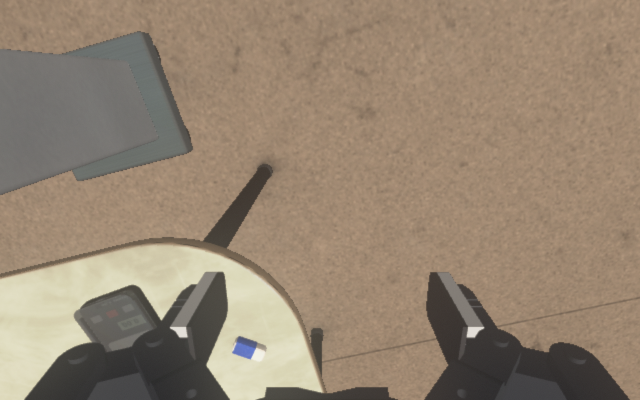

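```bash
cat > h.py <<'E'
import numpy as np, cv2
from scipy.spatial.transform import Rotation as R
from bench import bot
def rot(a): return R.from_euler('xyz',a).as_matrix()
def px2w(m,p,z):
    d=np.array([(p[0]-m['cx'])/m['fx'],-(p[1]-m['cy'])/m['fy'],-1.])
    d=rot(m['attitude'])@d; o=m['origin']; return o+d*(z-o[2])/d[2]
def w2px(m,P):
    q=rot(m['attitude']).T@(np.asarray(P,float)-m['origin'])
    return np.array([m['cx']+m['fx']*q[0]/-q[2], m['cy']-m['fy']*q[1]/-q[2]])
E
python3 - <<'E'
from h import *
for c in ("top","scene"):
    m=bot.camera_model(c); bot.camera(c)
    for n,z in (("console",0),("cover_hinge",46),("prop_lane",40),("knob_axis",40),("prop_block",0),("tape_roll",0),("ore_green",0),("gabbro_dark",0),("cover_edge",98)):
        for r in bot.landmark_of(c,n)[:3]:
            print(c,n,round(r['score'],2),np.round(r['point'],1),np.round(px2w(m,r['point'],z),1))
    for r in bot.silhouettes(c,"prop_block"):
        mk=r['pixels'].astype(np.uint8); rc=cv2.minAreaRect(cv2.findNonZero(mk))
        print(c,'sil',r['score'],rc)
        if c=='top': print(np.round([px2w(m,p,50)[:2] for p in cv2.boxPoints(rc)],0).tolist())
im=bot.camera("top"); cv2.imwrite("pics/topz.png",cv2.resize(im[120:320,220:480],None,fx=3,fy=3,interpolation=cv2.INTER_CUBIC))
E
```

```text
top console 0.69 [296.9 182.6] [651.5  54.8   0. ]
top cover_hinge 0.85 [294.7 163.5] [702.8  61.3  46. ]
top prop_lane 0.72 [315.2 166.6] [696.4  -1.1  40. ]
top knob_axis 0.94 [274.3 195.8] [603.  119.4  40. ]
top prop_block 0.97 [432.8 234.8] [ 501.5 -370.3    0. ]
top prop_block 0.87 [376.6 253. ] [ 440.9 -197.2    0. ]
top tape_roll 0.87 [228.2 160.9] [713.9 273.2   0. ]
top ore_green 0.73 [361.8 166.2] [ 710.1 -147.5    0. ]
top gabbro_dark 0.55 [221.1 199.7] [590.6 288.    0. ]
top cover_edge 0.97 [291.4 208.2] [561.9  62.8  98. ]
top sil 0.9 ((435.5475158691406, 234.45956420898438), (17.937397003173828, 44.773746490478516), 22.98871612548828)
[[449.0, -314.0], [573.0, -366.0], [553.0, -415.0], [430.0, -362.0]]
top sil 0.81 ((378.8000183105469, 252.39999389648438), (44.79999923706055, 14.800000190734863), 53.13010025024414)
[[481.0, -139.0], [508.0, -173.0], [406.0, -254.0], [379.0, -219.0]]
top sil 0.61 ((293.0699768066406, 186.50999450683594), (99.84349060058594, 44.830570220947266), 8.130102157592773)
[[581.0, 218.0], [717.0, 207.0], [683.0, -94.0], [548.0, -78.0]]
scene co
[... 315 characters left out ...]
95.2    0. ]
scene prop_block 0.81 [378.5 321.2] [ 502.4 -371.2    0. ]
scene tape_roll 0.56 [299.6 183.8] [724.7 288.    0. ]
scene tape_roll 0.36 [378.4 323.9] [ 496.9 -376.8    0. ]
scene ore_green 0.8 [383.8 244.2] [ 714.5 -164.9    0. ]
scene gabbro_dark 0.68 [266.6 195.3] [582.9 277.5   0. ]
scene cover_edge 0.61 [292.4 197.7] [553.3  60.1  98. ]
scene sil 0.74 ((310.57763671875, 280.8190002441406), (22.71601676940918, 53.310420989990234), 23.198591232299805)
scene sil 0.65 ((378.5663757324219, 313.4078063964844), (30.73494529724121, 64.10956573486328), 80.7538833618164)
scene sil 0.62 ((318.4906005859375, 205.78302001953125), (79.43216705322266, 108.42396545410156), 72.25532531738281)
```

View pics/topz.png

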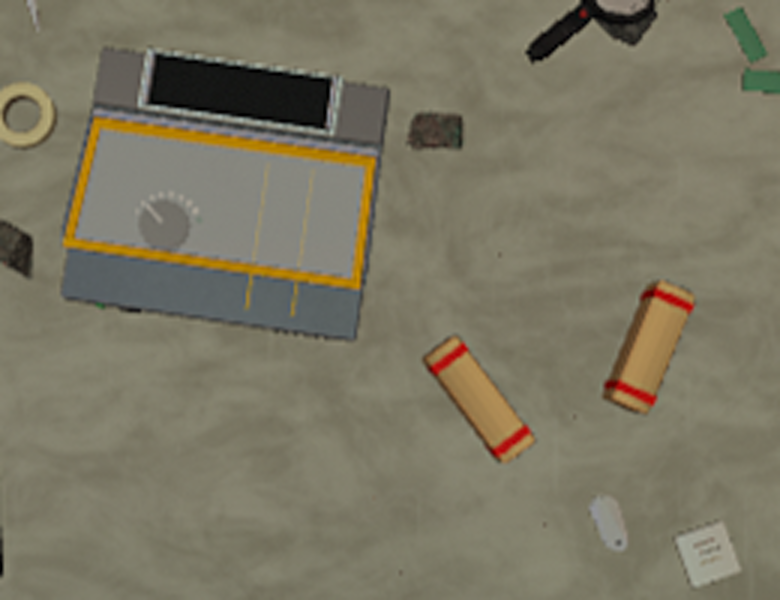

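Emit:
send_rows --increments "1 0.0326 -0.0455 0 -0.0147;1 0.0326 -0.0455 0 -0.0147;1 0.0326 -0.0455 0 -0.0147;1 0.0326 -0.0455 0 -0.0147;1 0.0326 -0.0455 0 -0.0147;1 0.0326 -0.0455 0 -0.0147;1 0.0326 -0.0455 0 -0.0147;1 0.0326 -0.0455 0 -0.0147;1 0.0326 -0.0455 0 -0.0147;1 0.0326 -0.0455 0 -0.0147"

```text
t: 2.55
tcp_pos: [481.5, 149.2, 231.7]
eef_rot: [-1.571, -0.001, 1.174]
contact_force: [0.6, 0.1, -0.3]
width: 85.2
```

Emit:
send_rows --increments "1 -0.002 -0.05 0 0;1 -0.002 -0.05 0 0;1 -0.002 -0.05 0 0;1 -0.002 -0.05 0 0;1 -0.002 -0.05 0 0;1 -0.002 -0.05 0 0;1 -0.002 -0.05 0 0;1 -0.002 -0.05 0 0;1 -0.002 -0.05 0 0;1 -0.002 -0.05 0 0;1 0 0 0 0;1 0 0 0 0"

```text
t: 4.05
tcp_pos: [460.6, -348.8, 231.1]
eef_rot: [-1.57, -0.001, 1.174]
contact_force: [-0.3, 0.0, -0.3]
width: 85.2
```

```bash
python3 - <<'E'
from h import *
s=bot.read_state(); print(s['t'],s['tcp_pos'],s['eef_rot'],s['joint_positions'])
m=bot.camera_model("wrist"); im=bot.camera("wrist"); cv2.imwrite("pics/w1.png",im)
for r in bot.landmark_of("wrist","prop_block"): print(r['score'],r['point'],px2w(m,r['point'],0))
for r in bot.silhouettes("wrist","prop_block"):
    rc=cv2.minAreaRect(cv2.findNonZero(r['pixels'].astype(np.uint8))); print(r['score'],np.round(cv2.boxPoints(rc)).tolist())
E
```

```text
4.05 [ 460.55358011 -348.79067998  231.06392842] [-1.57022528e+00 -6.30100699e-04  1.17381995e+00] [ 0.15408341  0.38464192  0.55715762  1.72466926 -0.22534677  1.09718638
  1.95592187]
0.92 [321.8, 198.9] [ 498.46704371 -369.98911318    0.        ]
0.77 [457.6, 94.3] [ 448.79413183 -199.20324412    0.        ]
0.97 [[392.0, 75.0], [422.0, 25.0], [550.0, 102.0], [519.0, 153.0]]
0.6 [[300.0, 143.0], [342.0, 143.0], [342.0, 274.0], [300.0, 274.0]]
```

View pics/w1.png

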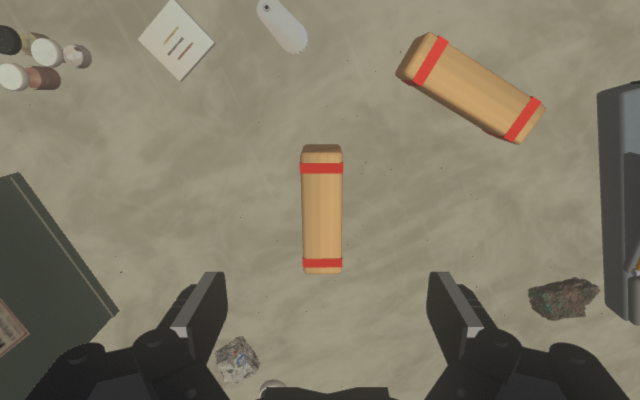

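```bash
python3 - <<'E'
from h import *
m=bot.camera_model("wrist")
s=bot.read_state(); T=s['tcp_pos']
print(w2px(m,[*T[:2],50]))
for p in ((302,165),(342,165),(303,265),(342,265),(322,151),(322,272),(322,199)): 
    print(p,np.round(px2w(m,p,50),1))
im=cv2.imread("pics/w1.png"); cv2.imwrite("pics/w1z.png",cv2.resize(im[130:290,240:400],None,fx=3.7,fy=3.7,interpolation=cv2.INTER_CUBIC))
E
```

```text
[326.07853008 172.35464453]
(302, 165) [ 445.9 -365.9   50. ]
(342, 165) [ 460.3 -331.3   50. ]
(303, 265) [ 543.  -407.9   50. ]
(342, 265) [ 558.5 -370.6   50. ]
(322, 151) [ 440.9 -343.5   50. ]
(322, 272) [ 558.1 -393.    50. ]
(322, 199) [ 484.1 -361.7   50. ]
```

View pics/w1z.png

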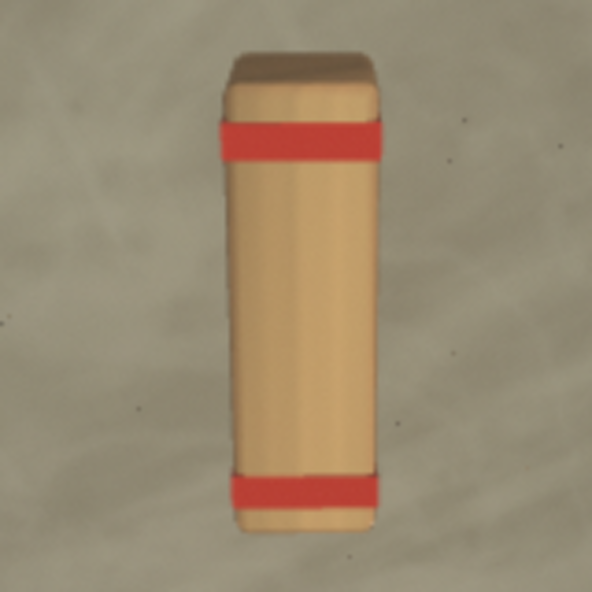

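Emit:
send_rows --increments "1 -0.005 -0.001 -0.03 0;1 0 0 -0.045 0;1 0 0 -0.045 0;1 0 0 -0.04 0;1 0 0 -0.03 0;1 0 0 -0.02 0;1 0 0 -0.008 0;1 0 0 0 0" --force 90

```text
t: 5.2
tcp_pos: [455.8, -349.8, 13.4]
eef_rot: [-1.571, -0.0, 1.175]
contact_force: [0.1, 0.1, -0.3]
width: 85.6
```

Emit:
send_rows --increments "0 0 0 0 0;0 0 0 0 0;0 0 0 0 0;0 0 0 0 0;0 0 0 0 0;0 0 0 0 0;0 0 0 0 0;0 0 0 0 0"

```text
t: 6.2
tcp_pos: [455.9, -350.9, 14.3]
eef_rot: [-1.572, 0.0, 1.174]
contact_force: [-0.7, 0.8, 7.2]
width: 39.0
```

```bash
python3 - <<'E'
from h import *
im=bot.camera("wrist"); cv2.imwrite("pics/w2.png",im)
E
```

```text
(no output)
```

View pics/w2.png

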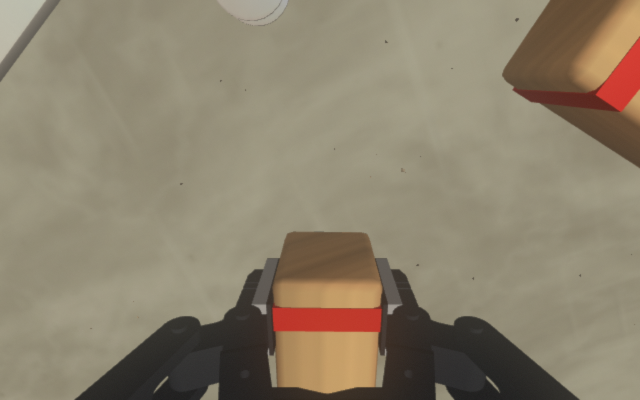

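Emit:
send_rows --increments "0 0 0 0.015 0;0 0 0 0.03 0;0 0 0 0.045 0;0 0 0 0.05 0;0 0 0 0.05 0;0 0 0 0.03 0;0 0 0 0 0"

```text
t: 7.12
tcp_pos: [456.1, -351.1, 236.0]
eef_rot: [-1.575, 0.0, 1.174]
contact_force: [-0.4, 0.4, -4.1]
width: 38.8
```

Emit:
send_rows --increments "0 0.008 0.02 0 0.014;0 0.018 0.04 0 0.028;0 0.018 0.04 0 0.028;0 0.018 0.04 0 0.028;0 0.018 0.04 0 0.028;0 0.018 0.04 0 0.028;0 0.018 0.04 0 0.028;0 0.018 0.04 0 0.028;0 0.018 0.04 0 0.028;0 0.018 0.04 0 0.028;0 0.014 0.026 0 0.028;0 0 0 0 0"

```text
t: 8.62
tcp_pos: [638.7, 60.5, 230.7]
eef_rot: [-1.567, -0.001, 1.474]
contact_force: [-0.7, 0.2, -4.5]
width: 39.1
```

```bash
python3 - <<'E'
from h import *
s=bot.read_state(); print(s['t'],s['tcp_pos'],s['eef_rot'],s['width'],s['contact_force'])
m=bot.camera_model("wrist"); im=bot.camera("wrist"); cv2.imwrite("pics/w3.png",im); print(m)
for n,z in (("console",0),("cover_hinge",46),("prop_lane",40),("knob_axis",40),("cover_edge",98)):
    for r in bot.landmark_of("wrist",n)[:2]: print(n,r['score'],r['point'],np.round(px2w(m,r['point'],z),1))
E
```

```text
8.625 [638.68200375  60.51116443 230.71376079] [-1.56678013e+00 -8.48094673e-04  1.47413149e+00] 39.084163125153495 [-0.68293634  0.15253601 -4.47882549]
{'fx': 353.1484286855261, 'fy': 353.1484286855261, 'cx': 326.5761594173046, 'cy': 201.56179560468, 'origin': array([556.68995108,  68.09876481, 373.90495694]), 'attitude': array([-3.29138401e-01, -1.24314021e-03,  1.47361323e+00])}
console 0.81 [326.7, 166.3] [643.7  60.2   0. ]
cover_hinge 0.76 [325.8, 236.6] [705.6  53.2  46. ]
prop_lane 0.57 [264.7, 233.0] [698.1  -9.3  40. ]
cover_edge 0.56 [329.4, 86.8] [561.   70.1  98. ]
```

View pics/w3.png

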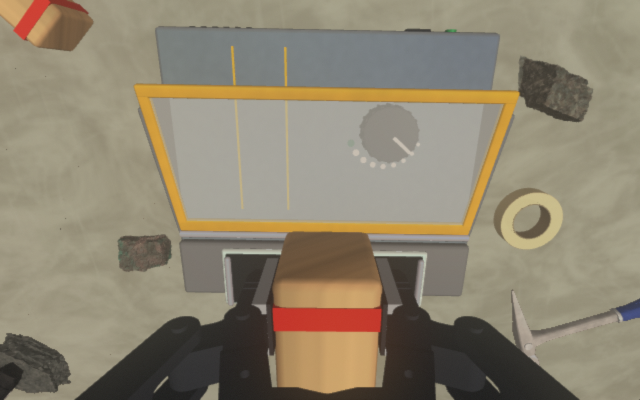

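```bash
python3 - <<'E'
from h import *
from scipy.optimize import least_squares
m={'fx': 353.1484286855261, 'fy': 353.1484286855261, 'cx': 326.5761594173046, 'cy': 201.56179560468, 'origin': np.array([556.68995108,  68.09876481, 373.90495694]), 'attitude': np.array([-3.29138401e-01, -1.24314021e-03,  1.47361323e+00])}
for n,p,z in (("LSf",(233,46),40),("LSb",(242,208),40),("RSf",(286,47),40),("RSb",(288,208),40),("FL",(158,27),40),("FR",(498,34),40),("knobtop",(390,133),71),("edgeL",(136,87),98),("edgeR",(518,94),98)):
    print(n,np.round(px2w(m,p,z),1))
pts=[((-130,-150,40),(158,27)),((-130,150,40),(498,34)),((-45,55,71),(390,133))]
def f(v):
    c,s=np.cos(v[2]),np.sin(v[2]); o=[]
    for P,p in pts: o+=list(w2px(m,(v[0]+c*P[0]-s*P[1],v[1]+s*P[0]+c*P[1],P[2]))-p)
    for yy,a,b in ((-83,(233,46),(242,208)),(-37,(286,47),(288,208))):
        for p in (a,b):
            w=px2w(m,p,40)[:2]-v[:2]; o.append(-s*w[0]+c*w[1]-yy)
    return o
r=least_squares(f,[645,55,-.1]); print(r.x,np.round(r.fun,1))
E
```

```text
LSf [520.3  -9.6  40. ]
LSb [668.8 -27.8  40. ]
RSf [525.5  36.1  40. ]
RSb [673.3  18.2  40. ]
FL [499.4 -70.6  40. ]
FR [533. 219.  40.]
knobtop [603.6 118.1  71. ]
edgeL [547.2 -72.9  98. ]
edgeR [579.8 210.1  98. ]
[ 6.44758873e+02  5.90052929e+01 -1.15471772e-01] [-5.4 -0.7  4.7 -0.6  1.   3.2  0.5 -0.5  0.5 -0.3]
```

Emit:
send_rows --increments "0 -0.025 -0.003 0 -0.004;0 -0.045 -0.006 0 -0.004;0 -0.05 -0.006 0 -0.004;0 -0.05 -0.006 0 -0.004;0 -0.05 -0.006 0 -0.005;0 -0.032 -0.0045 0 0;0 0 0 -0.04 0;0 0 0 -0.05 0;0 0 0 -0.05 0;0 0 0 -0.03 0;0 0 0 0 0;0 0 0 0 0"

```text
t: 10.42
tcp_pos: [388.3, 23.9, 64.4]
eef_rot: [-1.572, -0.001, 1.446]
contact_force: [1.0, -0.5, -3.6]
width: 38.8
```

```bash
python3 - <<'E'
from h import *
s=bot.read_state(); print(s['t'],s['tcp_pos'],s['eef_rot'],s['width'],s['contact_force'])
a=bot.camera("scene"); b=bot.camera("top")
z=lambda i,x,y,w,h,k:cv2.resize(i[y:y+h,x:x+w],None,fx=k,fy=k,interpolation=cv2.INTER_CUBIC)
cv2.imwrite("pics/s4.png",z(a,200,150,200,140,4)); cv2.imwrite("pics/t4.png",z(b,220,130,160,140,4))
ms=bot.camera_model("scene")
c,sn=np.cos(-.118),np.sin(-.118)
W=lambda x,y,zz:(644.5+c*x-sn*y,59+sn*x+c*y,zz)
for P in ((-130,-150,40),(-130,-83,40),(-130,-37,40)): print(P,(w2px(ms,W(*P))-[200,150])*4)
E
```

```text
10.425 [388.32368188  23.89385891  64.40576069] [-1.57221352e+00 -6.11126518e-04  1.44600965e+00] 38.779588918439266 [ 1.02791522 -0.48776138 -3.55606743]
(-130, -150, 40) [408.55339348 370.35428376]
(-130, -83, 40) [365.45005389 321.19582685]
(-130, -37, 40) [338.06584455 289.9647091 ]
```

View pics/s4.png

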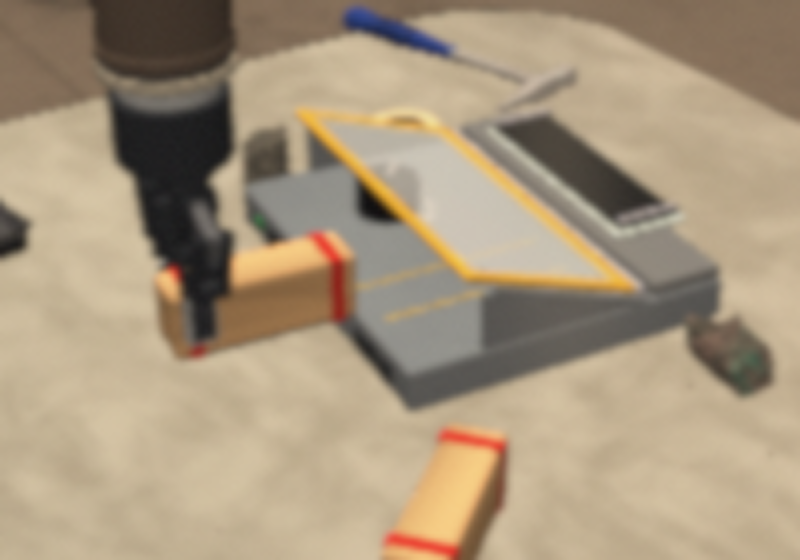

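View pics/t4.png

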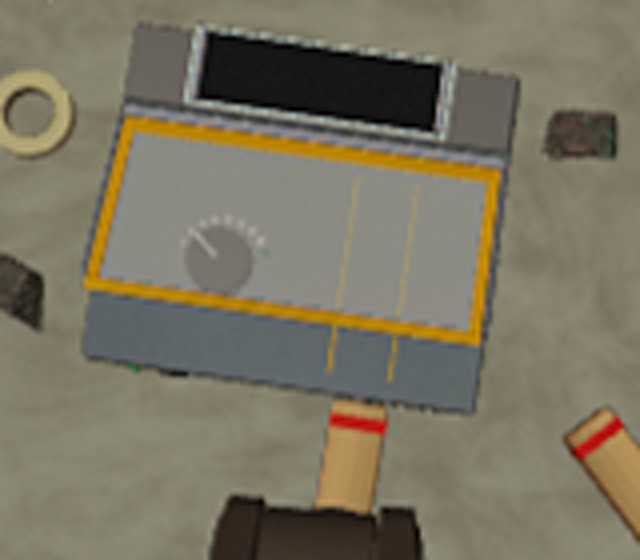

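```bash
python3 - <<'E'
from h import *
a=cv2.imread("pics/s4.png"); ms=bot.camera_model("scene")
T=np.array([388.3,23.9]); y=1.446; ax=np.array([np.sin(y),-np.cos(y)]); la=np.array([np.cos(y),np.sin(y)])
def P(u,v,z): return tuple(np.round((w2px(ms,[*(T+u*ax+v*la),z])-[200,150])*4+1.5).astype(int))
for v in (-20,20):
  for zz in (50,100): cv2.line(a,P(-17,v,zz),P(113,v,zz),(255,0,255),1)
for u in (-17,113): cv2.line(a,P(u,-20,50),P(u,-20,100),(255,0,255),1)
c,sn=np.cos(-.118),np.sin(-.118)
W=lambda x,y,zz:(644.5+c*x-sn*y,59+sn*x+c*y,zz)
Q=lambda *p: tuple(np.round((w2px(ms,W(*p))-[200,150])*4+1.5).astype(int))
for l in (((-130,-150,40),(-130,150,40)),((-130,-150,40),(130,-150,40)),((-130,-83,40),(60,-83,40)),((-130,-37,40),(60,-37,40))): cv2.line(a,Q(*l[0]),Q(*l[1]),(0,255,0),1)
cv2.imwrite("pics/s4o.png",a)
E
```

```text
(no output)
```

View pics/s4o.png

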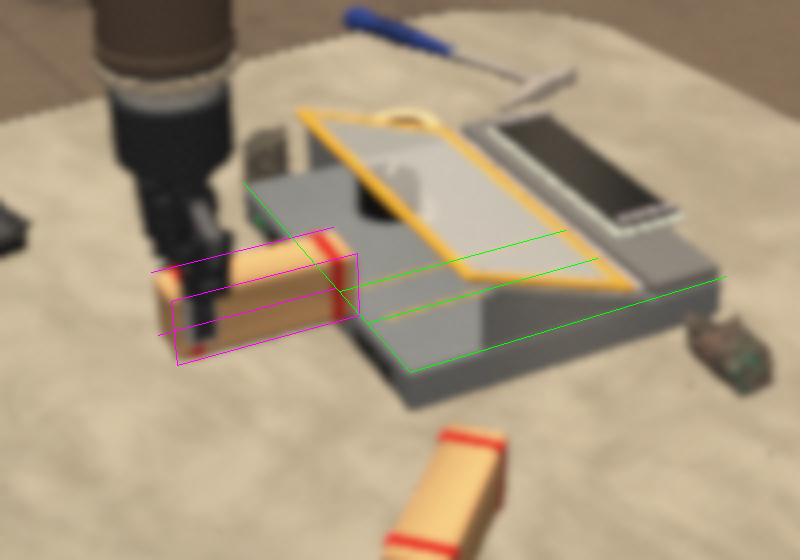

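Emit:
send_rows --increments "0 0 0.005 0 0.007;0 0.019 -0.002 -0.001 0;0 0.019 -0.002 -0.001 0;0 0 0 0 0;0 0 0 -0.002 0;0 0 0 0 0"

```text
t: 11.28
tcp_pos: [424.5, 25.3, 59.2]
eef_rot: [-1.57, -0.0, 1.454]
contact_force: [-0.3, 0.6, -3.6]
width: 38.8
```

Emit:
send_rows --increments "0 0 0 -0.002 0;0 0 0 0 0;0 0 0 0 0"

```text
t: 11.65
tcp_pos: [425.4, 25.1, 57.3]
eef_rot: [-1.571, -0.0, 1.454]
contact_force: [0.2, 0.2, -3.3]
width: 39.1
```

Emit:
send_rows --increments "0 0 0 -0.001 0;0 0 0 0 0;0 0 0 0 0"

```text
t: 12.02
tcp_pos: [425.5, 25.1, 56.3]
eef_rot: [-1.571, 0.0, 1.454]
contact_force: [0.1, 0.0, -4.6]
width: 39.0
```

```bash
cat > look.py <<'E'
import sys
from h import *
n=sys.argv[1]
s=bot.read_state(); print(s['t'],s['tcp_pos'],s['eef_rot'],s['width'],s['contact_force'])
a=bot.camera("scene"); b=bot.camera("top")
z=lambda i,x,y,w,h,k:cv2.resize(i[y:y+h,x:x+w],None,fx=k,fy=k,interpolation=cv2.INTER_CUBIC)
cv2.imwrite(f"pics/s{n}.png",z(a,230,130,160,130,5)); cv2.imwrite(f"pics/t{n}.png",z(b,220,130,160,140,4))
E
python3 look.py 5
```

```text
12.025 [425.53190573  25.07864705  56.30094526] [-1.57077160e+00  1.70985127e-05  1.45388678e+00] 38.98983134689665 [ 1.14548407e-01  8.26259420e-04 -4.55852557e+00]
```

View pics/s5.png

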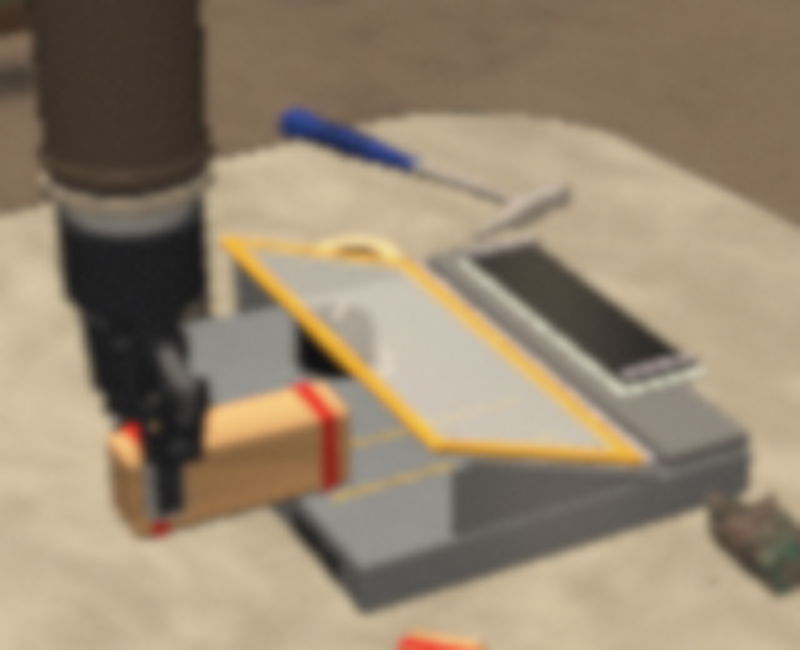

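View pics/t5.png

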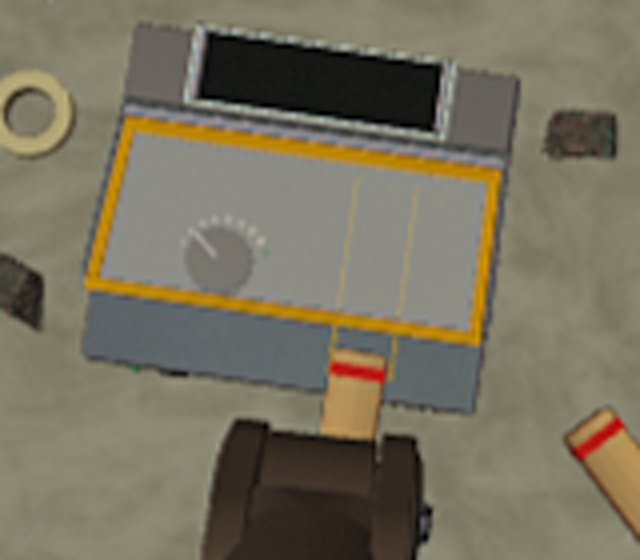

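Emit:
send_rows --increments "0 0.0099 -0.0012 -0.001 0;0 0.0099 -0.0012 0 0;0 0.0099 -0.0012 0 0;0 0.0099 -0.0012 0 0;0 0.0099 -0.0011 0 0;0 0.0099 -0.0011 0 0;0 0 0 0 0"

```text
t: 13.0
tcp_pos: [485.9, 18.0, 55.3]
eef_rot: [-1.572, 0.0, 1.454]
contact_force: [-1.1, -0.5, -4.8]
width: 38.9
```

```bash
python3 look.py 6
```

```text
13.0 [485.93820738  17.96945095  55.30976683] [-1.57164877e+00  4.88816161e-05  1.45369003e+00] 38.877685170916614 [-1.08294484 -0.50502188 -4.82408609]
```

View pics/s6.png

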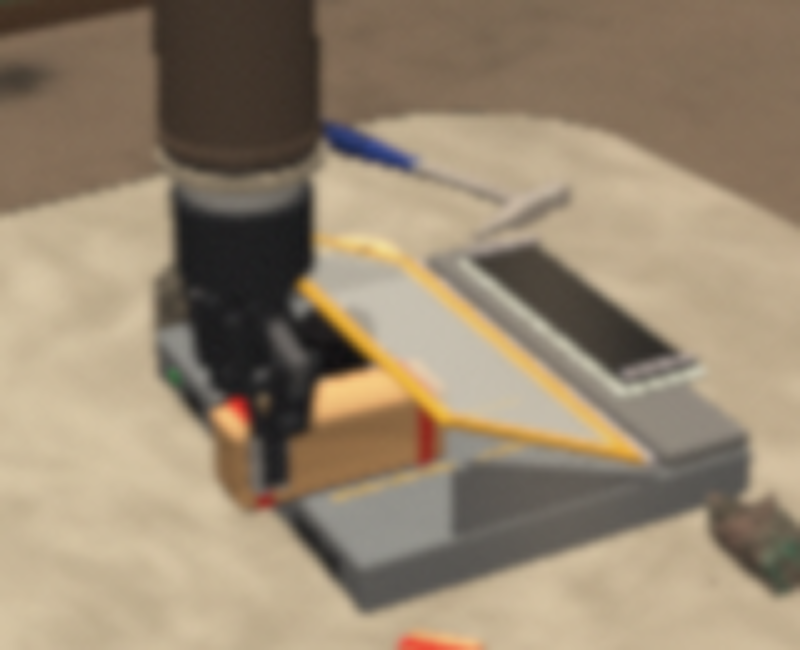

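Emit:
send_rows --increments "0 0.0099 -0.0013 -0.001 0;0 0.0099 -0.0013 0 0;0 0.0099 -0.0012 0 0;0 0.0099 -0.0012 0 0;0 0.0099 -0.0012 0 0;0 0.0099 -0.0012 0 0;0 0 0 0 0"

```text
t: 13.98
tcp_pos: [545.8, 10.5, 54.4]
eef_rot: [-1.573, 0.0, 1.454]
contact_force: [0.9, -0.6, -3.7]
width: 38.9
```

```bash
python3 look.py 7
```

```text
13.975 [545.81728681  10.51457653  54.36229091] [-1.57255940e+00  6.01602018e-05  1.45381599e+00] 38.936787759690645 [ 0.94881582 -0.58088514 -3.70964021]
```

View pics/s7.png

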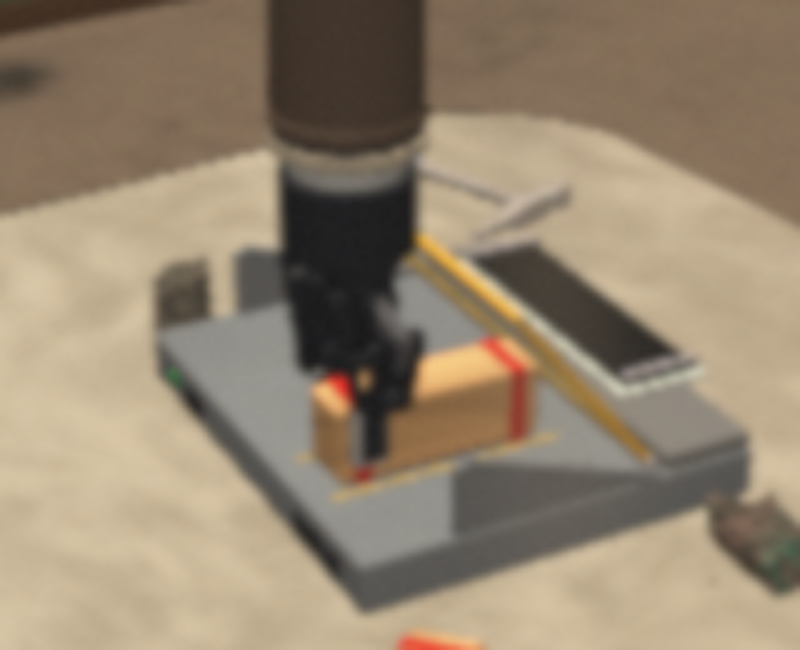

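Emit:
send_rows --increments "0 0.0069 -0.0008 0 0;0 0.0069 -0.0008 0 0;0 0.0069 -0.0008 0 0;0 0 0 0 0"

```text
t: 14.58
tcp_pos: [565.7, 8.3, 54.3]
eef_rot: [-1.572, -0.0, 1.454]
contact_force: [0.4, 0.7, -2.8]
width: 38.7
```

Emit:
send_rows --increments "0 0.005 -0.0006 0 0;0 0 0 0 0;0 0.004 -0.0005 0 0;0 0 0 0 0"

```text
t: 15.08
tcp_pos: [574.0, 7.2, 54.3]
eef_rot: [-1.571, -0.0, 1.454]
contact_force: [-2.7, 0.6, 2.2]
width: 38.9
```

Emit:
send_rows --increments "0 0.002 -0.0002 0 0;0 0 0 0 0;0 0.002 -0.0002 0 0;0 0 0 0 0"

```text
t: 15.58
tcp_pos: [578.0, 6.8, 54.3]
eef_rot: [-1.571, -0.0, 1.454]
contact_force: [-3.8, 0.1, 2.1]
width: 39.2
```

```bash
python3 look.py 8
```

```text
15.575 [578.01573557   6.79704231  54.33179917] [-1.57083881e+00 -2.65856127e-05  1.45387854e+00] 39.15958139362245 [-3.78013121  0.13108457  2.06160796]
```

View pics/s8.png

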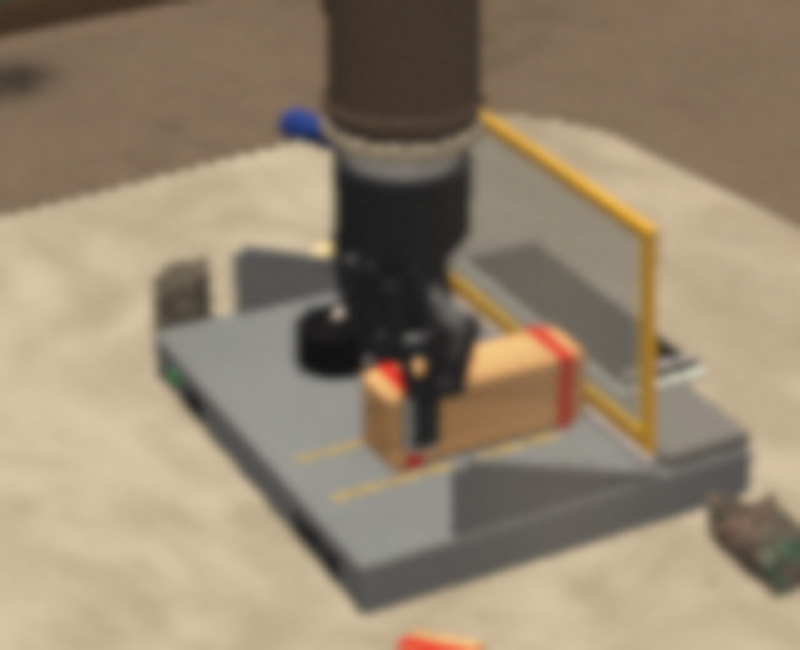

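View pics/t8.png

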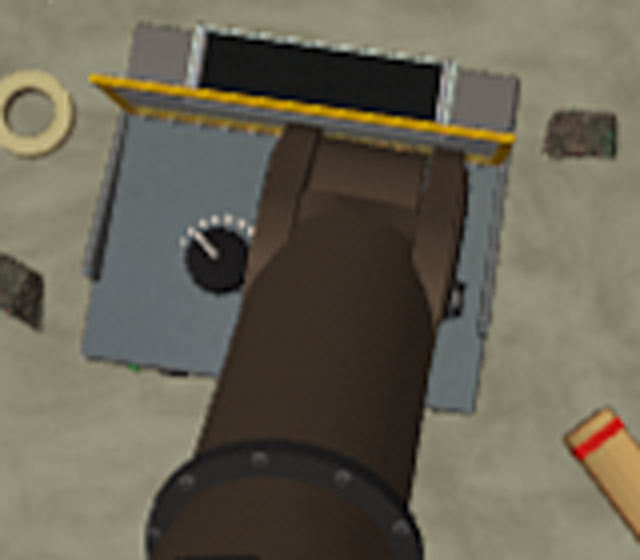

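Emit:
send_rows --increments "0 0.002 -0.0002 0 0;0 0 0 0 0;0 0.002 -0.0002 0 0;0 0 0 0 0;0 0 0 0 0"

```text
t: 16.3
tcp_pos: [579.0, 6.7, 54.3]
eef_rot: [-1.565, -0.0, 1.454]
contact_force: [-16.0, 1.3, 14.5]
width: 39.0
```

Emit:
send_rows --increments "0 -0.0025 0.0003 -0.001 0;0 0 0 0 0;0 0 0 0 0"

```text
t: 16.68
tcp_pos: [579.1, 6.7, 54.3]
eef_rot: [-1.57, -0.0, 1.454]
contact_force: [-9.5, 0.3, 15.8]
width: 39.1
```

Emit:
send_rows --increments "0 0 0 0.001 0;0.65 0 0 0 0;0.65 0 0 0 0;0.65 0 0 0 0;0.65 0 0 0 0"

```text
t: 17.3
tcp_pos: [579.8, 6.7, 54.4]
eef_rot: [-1.571, -0.0, 1.454]
contact_force: [-0.5, 0.4, 0.4]
width: 55.7
```

```bash
python3 look.py 9
```

```text
17.3 [579.80367239   6.68548145  54.35124794] [-1.57123095e+00 -4.63302249e-05  1.45388410e+00] 55.653847792639446 [-0.45585072  0.37140232  0.37519933]
```

View pics/s9.png

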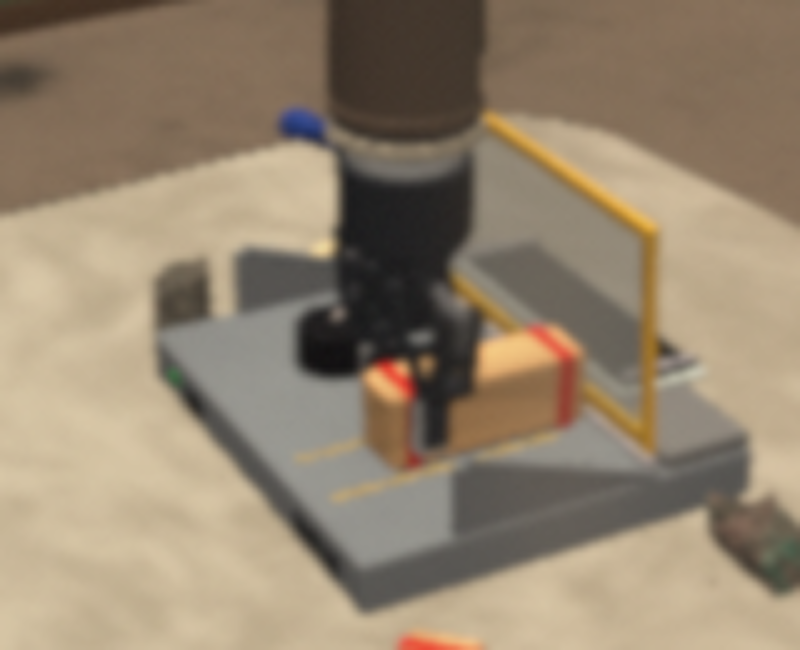

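Emit:
send_rows --increments "0.65 0 0 0.015 0;0.65 0 0 0.03 0;0.65 -0.015 0.002 0.03 0;0.65 -0.02 0.002 0.03 0.02;0.9 0 0.01 0 0.12;0.9 0.006 0.016 0 0.14;0.9 0.009 0.018 0 0.14;0.9 0.01 0.018 0 0.14;0.9 0.011 0.018 0 0.14;0.9 0.012 0.018 0 0.14;0.9 0.012 0.01 0 0.14;0.9 0 0 0 0"

```text
t: 18.9
tcp_pos: [605.1, 119.3, 160.1]
eef_rot: [-1.572, 0.001, 2.434]
contact_force: [0.0, -0.5, -0.6]
width: 76.8
```

```bash
python3 look.py 10; python3 - <<'E'
from h import *
s=bot.read_state(); print(s['tcp_pos'],s['eef_rot'],s['joint_positions'])
m=bot.camera_model("wrist"); im=bot.camera("wrist"); cv2.imwrite("pics/w10.png",im)
for n,z in (("knob_axis",40),("prop_lane",40)):
    for r in bot.landmark_of("wrist",n)[:2]: print(n,r['score'],r['point'],np.round(px2w(m,r['point'],z),1))
r=bot.silhouettes("wrist","knob_axis")
for q in r[:1]:
    mk=q['pixels'].astype(np.uint8); print(q['score'],cv2.boundingRect(cv2.findNonZero(mk)),cv2.minEnclosingCircle(cv2.findNonZero(mk)))
print({k:v.tolist() if hasattr(v,'tolist') else v for k,v in m.items()})
E
```

```text
18.9 [605.14205528 119.33822043 160.09025504] [-1.57179937e+00  5.23330579e-04  2.43396026e+00] 76.76187740238018 [ 0.03513142 -0.50525844 -0.62532946]
[604.25605489 117.93883167 159.76361089] [-1.57051075e+00  2.97949750e-04  2.43003974e+00] [-0.3666413   0.48338826  0.12551503  1.69096133 -0.07001886  0.97169494
  2.21419006]
knob_axis 0.57 [328.3, 197.8] [606.9 121.   40. ]
{'fx': 353.1484286855261, 'fy': 353.1484286855261, 'cx': 326.5761594173046, 'cy': 201.56179560468, 'origin': [550.547975853762, 53.77997082403358, 302.6562303386503], 'attitude': [-0.3330347133053535, 0.0003659248806413551, 2.4295465472516335]}
```

View pics/w10.png

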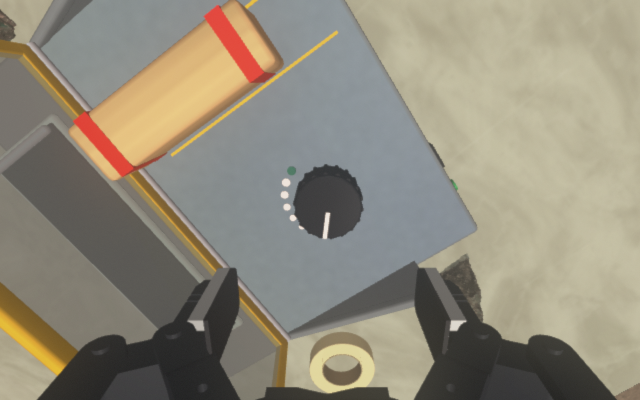

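View pics/s10.png

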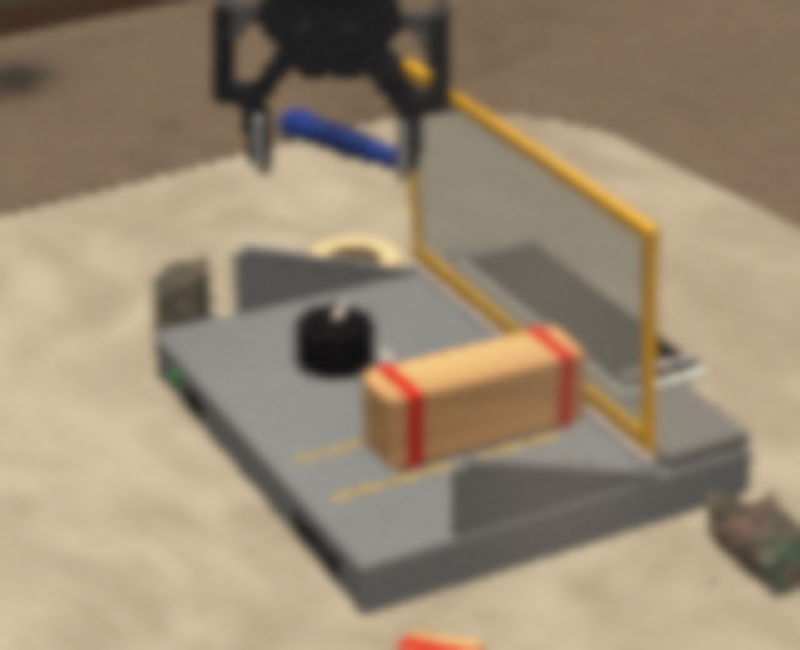

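```bash
python3 - <<'E'
from h import *
m={'fx': 353.1484286855261, 'fy': 353.1484286855261, 'cx': 326.5761594173046, 'cy': 201.56179560468, 'origin': np.array([550.547975853762, 53.77997082403358, 302.6562303386503]), 'attitude': [-0.3330347133053535, 0.0003659248806413551, 2.4295465472516335]}
im=cv2.imread("pics/w10.png")
for x,y in ((606.3,118.9),(604,118),(606.9,121)):
    print(x,y,[np.round(w2px(m,(x,y,z)),1) for z in (40,71)])
g=cv2.cvtColor(im,cv2.COLOR_BGR2GRAY)[150:260,270:390]
mk=((g<70)).astype(np.uint8); n,l,st,ce=cv2.connectedComponentsWithStats(mk); i=1+np.argmax(st[1:,4]); print(st[i]+[270,150,0,0,0],ce[i]+[270,150])
o=im.copy()
for z,cl in ((71,(0,255,255)),(40,(255,0,255))):
    P=np.array([w2px(m,(606+24*np.cos(a),119.5+24*np.sin(a),z)) for a in np.linspace(0,6.3,60)]).round().astype(int); cv2.polylines(o,[P],True,cl,1)
cv2.imwrite("pics/w10o.png",cv2.resize(o[140:260,260:400],None,fx=5,fy=5,interpolation=cv2.INTER_CUBIC))
E
```

```text
606.3 118.9 [array([327.1, 195.4]), array([327.2, 209.1])]
604 118 [array([328.6, 192.7]), array([328.8, 206.2])]
606.9 121 [array([328.3, 197.8]), array([328.5, 211.8])]
[ 294  165   68   73 3255] [325.22457757 199.6328725 ]
```

View pics/w10o.png

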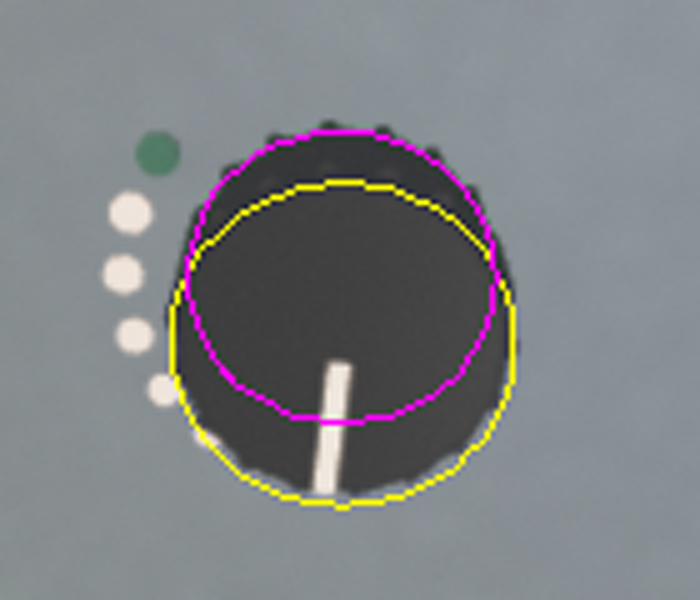

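Emit:
send_rows --increments "0.9 0.0005 0 -0.03 0;0.9 0 0 -0.03 0;0.9 0 0 -0.025 0;0.9 0 0 -0.02 0;0.9 0 0 -0.012 0;0.9 0 0 0 0;0.9 0 0 0 0" --force 40

```text
t: 20.08
tcp_pos: [605.6, 118.7, 43.1]
eef_rot: [-1.572, 0.001, 2.434]
contact_force: [0.7, 0.7, 1.6]
width: 76.9
```

Emit:
send_rows --increments "0 0 0 0 0;0 0 0 0 0;0 0 0 0 0;0 0 0 0 0;0 0 0 0 0;0 0 0 0 0;0 0 0 0 0"

```text
t: 20.95
tcp_pos: [604.6, 119.6, 43.3]
eef_rot: [-1.571, -0.001, 2.434]
contact_force: [-4.2, 1.8, 8.0]
width: 46.9
```

```bash
python3 look.py 11; python3 -c "
from h import *
print(bot.read_state()['ft_torque'])"
```

```text
20.95 [604.64628915 119.57363569  43.28388217] [-1.57148349e+00 -8.83797195e-04  2.43442302e+00] 46.920147991674526 [-4.18389592  1.80046964  8.04109141]
[ 0.25672256  0.86003216 -0.05215061]
```

View pics/s11.png

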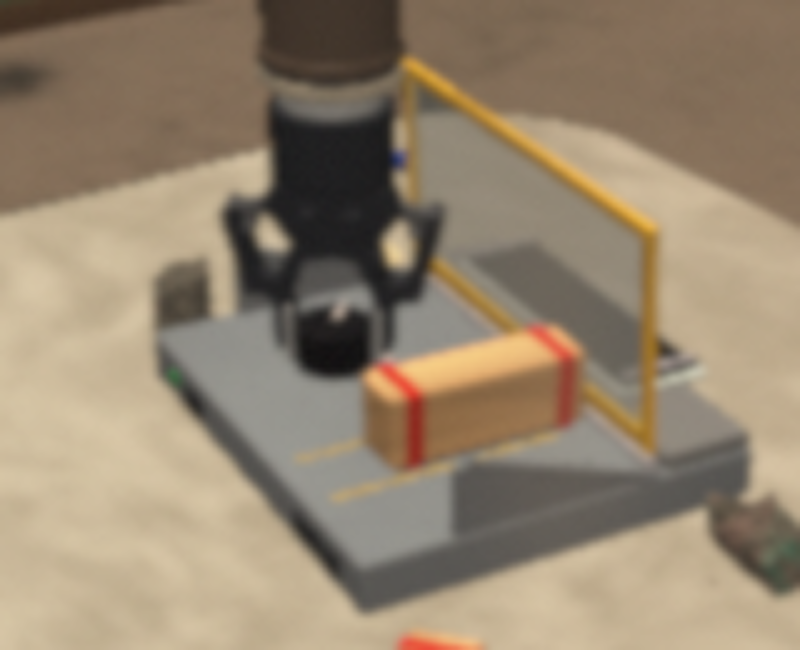

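Emit:
send_rows --increments "0 0 0 0 -0.05;0 0 0 0 -0.12;0 0 0 0 -0.12;0 0 0 0 -0.12;0 0 0 0 -0.12;0 0 0 0 -0.12;0 0 0 0 -0.12;0 0 0 0 -0.12;0 0 0 0 -0.12;0 0 0 0 -0.12;0 0 0 0 -0.07;0 0 0 0 0"

```text
t: 22.55
tcp_pos: [604.9, 118.5, 43.3]
eef_rot: [-1.571, -0.0, 1.233]
contact_force: [-2.9, -2.1, 8.4]
width: 46.5
```

```bash
python3 look.py 12; python3 -c "
from h import *
print(bot.read_state()['ft_torque'],bot.read_state()['joint_positions'])
im=bot.camera('wrist'); cv2.imwrite('pics/w12.png',im)"
```

```text
22.55 [604.89908489 118.4826177   43.27829341] [-1.57079678e+00 -1.35490910e-04  1.23267635e+00] 46.52386804999318 [-2.93330159 -2.07608016  8.40291631]
[-0.43081423  0.78387003 -0.04780876] [-0.57054996  0.65686047  0.43500485  1.80452313 -0.38147281  0.7639272
  1.2976398 ]
```

View pics/w12.png

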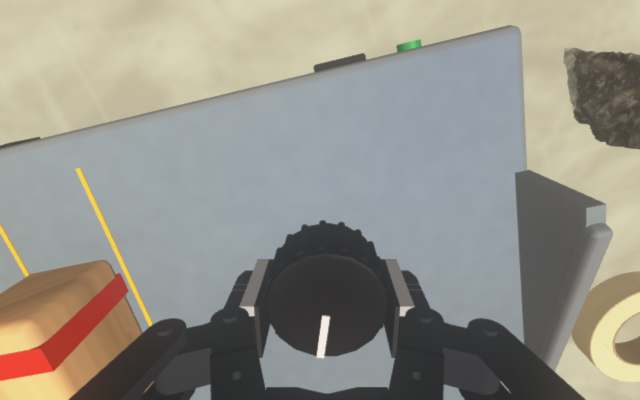

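View pics/s12.png

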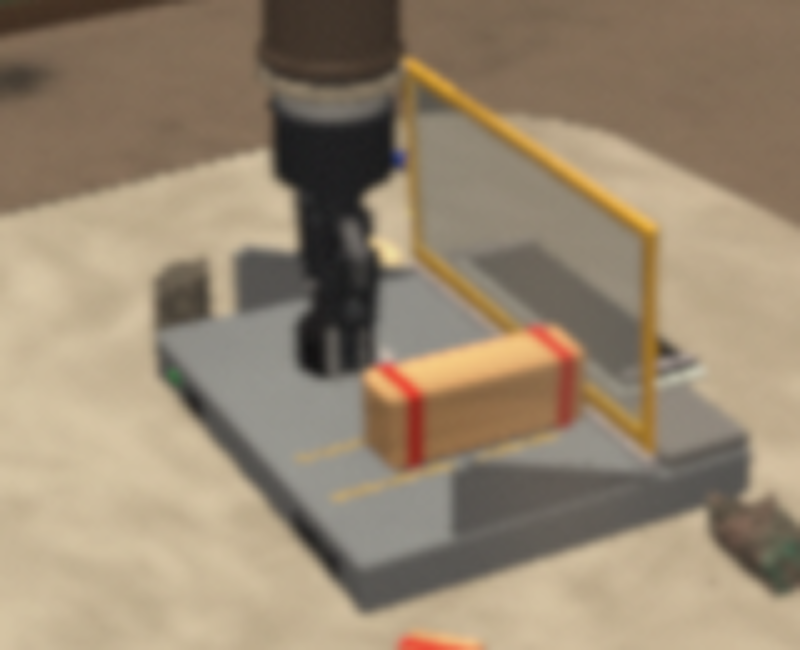

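Emit:
send_rows --increments "0 0 0 0 -0.05;0 0 0 0 -0.12;0 0 0 0 -0.12;0 0 0 0 -0.12;0 0 0 0 -0.12;0 0 0 0 -0.12;0 0 0 0 -0.12;0 0 0 0 -0.08;0 0 0 0 0"

```text
t: 23.82
tcp_pos: [604.3, 117.9, 43.3]
eef_rot: [-1.571, 0.001, 0.382]
contact_force: [-5.6, -4.1, 11.9]
width: 46.9
```

Emit:
send_rows --increments "0 0 0 0 -0.05;0 0 0 0 -0.05;0 0 0 0 -0.05;0 0 0 0 0"

```text
t: 24.32
tcp_pos: [604.8, 115.1, 43.3]
eef_rot: [-1.574, 0.001, 0.233]
contact_force: [-4.2, -10.0, 8.9]
width: 47.1
```

```bash
python3 -c "
from h import *
print(bot.read_state()['ft_torque'],bot.read_state()['joint_positions'])
im=bot.camera('wrist'); cv2.imwrite('pics/w13.png',im)"
```

```text
[-2.28710816  1.01688765  0.90239839] [-0.73613449  0.72580343  0.71146303  1.8200286  -0.62003538  0.83333899
  0.51700917]
```

View pics/w13.png

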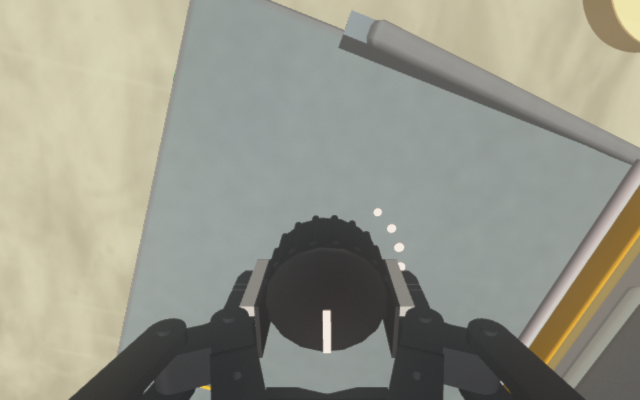

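Emit:
send_rows --increments "0 0 0 0 -0.05;0 0 0 0 0;0 0 0 0 0"

```text
t: 24.75
tcp_pos: [604.8, 114.0, 43.3]
eef_rot: [-1.576, 0.001, 0.182]
contact_force: [-3.3, -12.7, 7.7]
width: 47.1
```

Emit:
send_rows --increments "0.85 0 0 0 0;0.85 0 0 0 0;0.85 0 0 0 0;0.85 0 0 0 0;0.85 0 0 0 0;0.85 0 0 0.03 0;0.85 0 0 0.04 0;0.85 0 0 0.04 0;0.85 0 0 0 0"

```text
t: 25.88
tcp_pos: [607.0, 118.6, 155.4]
eef_rot: [-1.57, -0.005, 0.184]
contact_force: [0.0, -0.6, -0.1]
width: 72.6
```

```bash
python3 look.py 14; python3 -c "
from h import *
im=bot.camera('wrist'); cv2.imwrite('pics/w14.png',im)"
```

```text
25.875 [606.98100363 118.60940052 155.38810884] [-1.57038888 -0.00538858  0.18377037] 72.5885693228428 [ 0.04791555 -0.6020186  -0.14760568]
```

View pics/w14.png

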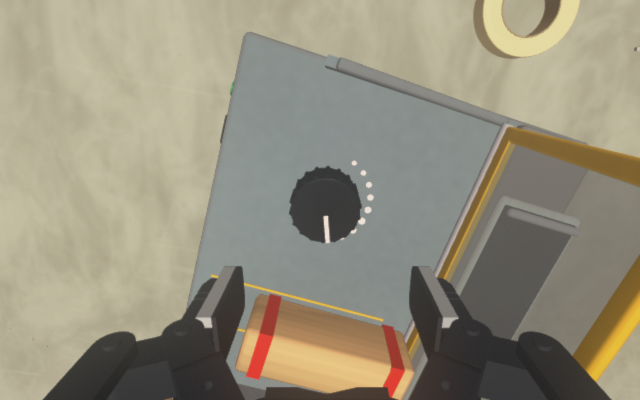

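View pics/s14.png

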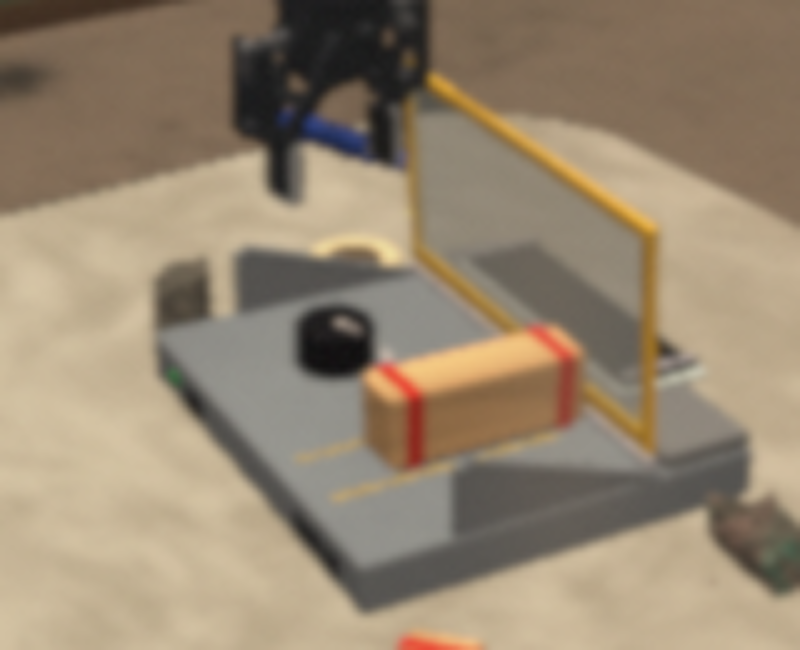

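```bash
python3 - <<'E'
from h import *
m0={'fx': 353.1484286855261, 'fy': 353.1484286855261, 'cx': 326.5761594173046, 'cy': 201.56179560468, 'origin': np.array([550.547975853762, 53.77997082403358, 302.6562303386503]), 'attitude': [-0.3330347133053535, 0.0003659248806413551, 2.4295465472516335]}
m1=bot.camera_model("wrist")
K=np.array([605,118.3])
ang=lambda w:np.arctan2(*(w[:2]-K)[::-1])
g=px2w(m0,(291.5,170.5),40.5); print('green',ang(g),g)
l0=[px2w(m0,p,71) for p in ((327.7,212.5),(325,238))]; l1=[px2w(m1,p,71) for p in ((325.5,216),(327.5,241))]
for l in (l0,l1): d=l[1]-l[0]; print('line',np.arctan2(d[1],d[0]),ang(l[1]))
im=cv2.imread("pics/w14.png"); cv2.imwrite("pics/w14z.png",cv2.resize(im[150:260,270:400],None,fx=5,fy=5,interpolation=cv2.INTER_CUBIC))
print(w2px(m1,g))
E
```

```text
green -1.3068925373582658 [613.74625062  85.93117051  40.5       ]
line 0.7611110037295812 0.7672144738103489
line -1.3136697582286672 -1.3210052972018849
[329.00155779 237.8241855 ]
```

View pics/w14z.png

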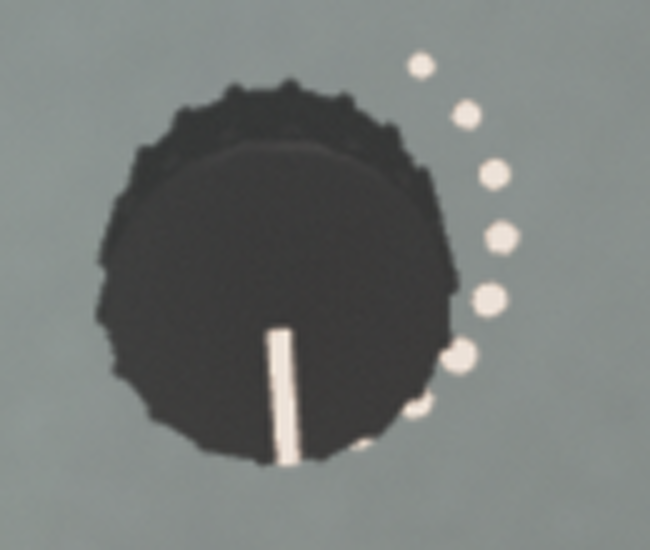

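Emit:
send_rows --increments "0.85 -0.02 0 0.04 0;0.85 -0.04 0 0.03 0;0.85 -0.05 0 0.02 0;0.85 -0.05 0 0 0;0.85 0 0.05 0 0;0.85 0 0.05 0 0;0.85 0 0 0 0"

```text
t: 26.9
tcp_pos: [443.7, 222.9, 241.0]
eef_rot: [-1.572, 0.001, 0.191]
contact_force: [0.7, -1.0, -1.8]
width: 72.5
```

```bash
python3 look.py 15; python3 - <<'E'
from h import *
m=bot.camera_model("top"); bot.camera("top")
for n in ("tape_roll","ore_green","gabbro_dark"):
    for r in bot.landmark_of("top",n)[:1]: print(n,np.round(r['point'],1))
E
```

```text
26.9 [443.65668275 222.89693503 240.9969724 ] [-1.57184539e+00  1.46729384e-03  1.90950739e-01] 72.49731008351546 [ 0.69016249 -0.9710159  -1.78845501]
tape_roll [226.1 159.7]
ore_green [361.5 164.3]
gabbro_dark [221.  198.3]
```

View pics/t15.png

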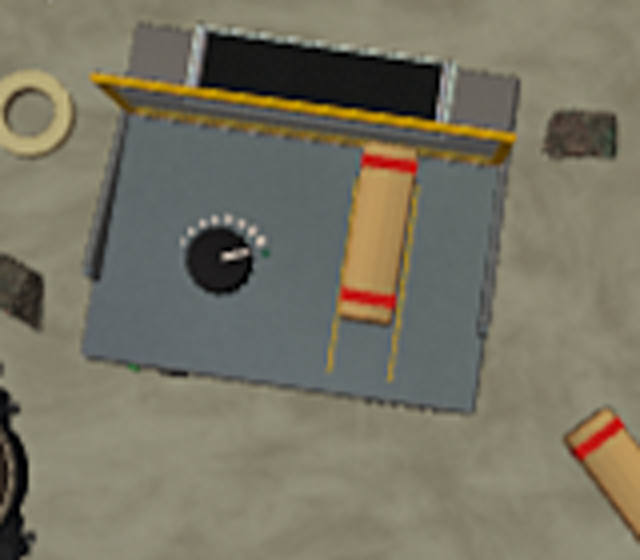

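View pics/s15.png

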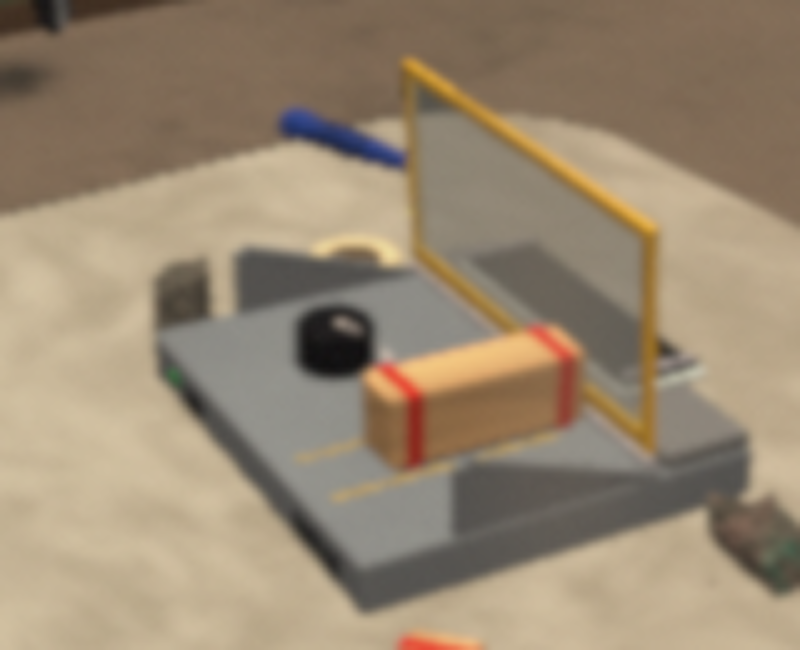

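```bash
python3 -c "
from bench import bot
print(bot.finish_job())"
```

```text
the job is handed in; nothing more can be done
None
```

The job is done and handed in at about 27 s; no verdict was given.

- **Block:** I gripped the block farthest from the base near its rear end and pushed it down the striped lane until it met the hinge barrel. There the push force rose to 16 N. I let go and backed off. In the final pictures it lies between the stripes and holds the cover nearly upright.
- **Knob:** I turned it clockwise until it hit the stop. The torque rose to about 0.9 N m and the pads slipped slightly. Measured from the pictures, the white line is within about 0.015 rad of the green dot.
- **Bystanders:** The tape roll and both stones look unmoved in the final view; their detected positions in the top picture differ from the start by 1 to 2.4 pixels, which I take as detector noise.
- **Robot:** It was clear of everything when I handed in.

No check failed. The networks were sometimes wrong: one scene-camera estimate put the knob 14 mm to one side. I used my own fit of the case from the wrist picture instead.

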